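# Return the checked tube and show the next one on a slant

## Robot

A 6-joint arm with a two-finger parallel gripper is mounted at the origin on a cart in front of the work surface, level with it; the furniture and walls round the work are solid. World frame = base frame: x ahead of the robot, y to its left, z up, the work surface at z = 0. Lengths are in mm, angles in rad, forces in N, time in s.
With the tool pointing down it reaches from about 250 to 800 mm from the base axis. Payload 8.5 kg.
Tool frame: the origin (TCP) lies on the centre line of the jaws, within the pads' length; the fingertips stand 17 mm ahead of it and the grasp point (between the pads) lies 2 mm behind it (tip_extent is the distance from the TCP to the fingertips, in mm); z points along the fingers, y is the direction in which the jaws open and shut (so a half turn about z gives the same grasp; the last joint's range is limited). The gripper opens to 85 mm and grips with 20 to 120 N. Pads are 22 mm wide; open, the fingers measure 114 mm over their backs; the gripper's body (76 mm by 85 mm) begins 54 mm behind the grasp point. The pads swing forward as they close: fully open they stand 13 mm farther back than shut.
Start: joints at [0, 0.238, -0.013, 1.319, 0, 1.571], TCP at [524.958, -0, 248.276] pointing down, gripper open.
Joint ranges: [-2.66, 2.66], [-1.03, 1.9], [-1.14, 1.46], [-1.82, 2.27], [-1.45, 1.34], [-3.14, 3.14]. Speed limits (rad/s): [2.22, 2.22, 2.79, 3.14, 3.14, 3.14].

## Interface

Orientations are given as a 3x3 rotation matrix whose columns are the frame's x, y, z axes.
In Python, from bench import * gives the robot as it stands. The module is installed in compiled form; this text tells all that it offers.
- The arm moves only by the shell command python3 -m jog 'ROWS' [OPENING] [FORCE]. ROWS is a JSON object of lists of equal length, an entry for each row: "dp": the shift along the world's x, y, z in mm, a list of three; "spin": the turn about the world's z in degrees. In form: {"dp": [[dx, dy, dz], ...], "spin": [spin, ...]}. A call has 1 to 12 rows; each row shifts and turns the pose as measured when the row begins; what a row does not reach is not made up. A row lasts 1/10 s, in which the tool goes at most 50 mm and 8.59 degrees, less where a joint would pass 70% of its speed; a pose out of reach is approached as far as the arm can. A call is refused whole if a number of a shift passes 50 or a number of a turn 8.59, either way. A call with a gripper value outside its range is refused whole. OPENING is the finger opening in mm, from 0 to 85.4, set as the call begins (- or left out, the last holds). The fingers move at their own pace and stop on an object; FORCE is the grip in N (left out, the last holds). Time passes only in rows, so rows that do not move let the fingers close. It gives the time, the measured TCP pose, the force and the opening at its end, in the units of the state.
- get_obs(): the state, without advancing time (a new reading comes with each control period).
- grab_frame(name): name is "scene" or "side" or "wrist"; returns a dict with "img" (384x512x3 uint8, red, green, blue), "z_map" (384x512 float32, mm along the optical axis (not along the pixel's ray), 0 where there is no reading), "fov_y" (degrees; the focal length in pixels is half the picture's height over the tangent of half this angle, whatever the lens; pixels are square), "cx", "cy" (the principal point, pixels), "eye" and "rotation" of the camera in the world; the wrist camera has in their place "mount" (4x4, takes a point from camera to tool coordinates, whose origin is the TCP and whose axes are the flange's). Camera axes: x right, y down, z forward; pixel columns grow to the right and rows downward; lengths in mm; the calibration is good to about 2 mm. The wrist camera is an equidistant fisheye: a pixel r from the principal point sees the ray r / f radians off the axis. A picture is of the moment at which its call begins: read the wrist's pose just before it.
- job_done(): hands the job in, once; it reports no verdict.
The state is a dict: "time_s": time; "joints": joint angles; "qd": joint speeds; "joint_torque": joint torques, N m; "tcp_pos": TCP position; "orientation": TCP orientation; "force": force on the tool from outside, world axes, zero at the start; "torque": the same for the moment, N m; "gripper_width": finger opening in mm.
Only numpy, scipy, OpenCV 4.12 (cv2) and the standard library are available. Lean on these libraries where they do the work, as an engineer would, in place of code of your own. Each camera call takes 0.05 s, during which the arm holds its last target.

## Task

A stoppered test tube that has been checked stands alone in the small blue block: put it back, end down, into any free hole of the wooden rack. Then draw the other stoppered tube out of the rack and hold it in the gripper above the white tile, clear of everything, stopper end up and slanted about 45 degrees, so that it can be looked at against the white. Finish while still holding it there, motionless; leave the other things where they are.

Things in the scene. Friction and masses are not known exactly. Their poses are not given: they have to be found in the camera images.
- rack: wooden test tube rack, fixed, 58 x 190 x 78 mm (x, y, z); origin centre of underside, y along its length. Tubes stand on its 10 mm base board; upper deck at heights 54 to 62 mm with six 20 mm wide holes at own x = 0, y = -70, -42, -14, 14, 42, 70 mm (two taken, at -70 and 14). Tubes have 2 mm sideways play and may lean a few degrees
- block: blue plastic single-tube block, fixed, 56 x 56 x 55 mm on an 80 x 80 mm grey foot plate 8 mm thick. Origin at the centre of the underside, z up; round hole 18.5 mm wide in the middle, its floor 10 mm above the worktop
- tile: white square viewing tile, fixed, 120 x 120 x 8 mm, origin at the centre of its underside
- done_tube: clear test tube with red-brown stopper, already checked, standing in the blue block at the start. 137 mm long with stopper, glass 16 mm in diameter with round closed end; stopper 21 mm wide over the top 12 mm (stays on; grip the glass, not the stopper). 20 to 45 g. Origin at the bottom of the closed end, z along the tube towards the stopper
- next_tube: the next test tube, stoppered, of the same make and measures, standing in rack hole y = 14 or -70 mm at the start. Origin at the bottom of the closed end, z along the tube towards the stopper
- next_mid (a point): point on the axis of the next tube, 62.5 mm from the bottom of its closed end: the middle of the glass
- blue_tube: open test tube with blue contents, 18 mm wide and 125 mm long, in the other taken rack hole; origin at its bottom. Bystander
- timer: white desk timer lying on the worktop, 66 x 62 x 18 mm, origin centre of underside. Bystander
- white_bottle: white bottle with blue cap, 54 mm wide, 98 mm high, origin centre of underside. Bystander
- wash_bottle: wash bottle with red cap and bent spout, 68 x 114 x 208 mm, origin centre of underside. Bystander
- empty_beaker: empty glass beaker, 89 mm wide, 112 mm high, behind the rack, origin centre of underside. Bystander
- pen: blue felt marker lying on the worktop, 137 mm long, 17 mm thick, origin centre of underside. Bystander
There are look-alikes about, which are no part of the job. There is more than one size of the block; the one meant has the size given above.

How it is judged:
By the outcome, as a careful person would: the job done as asked, in the order asked, and still so for the second after the job is handed in, while the arm keeps its last pose, push and grip.
It also fails if it takes over 51 s, if anything falls off the work surface, if the arm or the gripper's body presses on something with over 40 N, if the wrist force passes 120 N, or if a joint passes its speed limit or range.

## Working session

There is one attempt and no reset: what is moved stays moved. The work goes in short steps, Python scripts to look and compute and a shell command to move; the robot and the scene stay as the last step left them, time stands still between calls to the robot, and variables do not carry over. Pictures are saved under pics/ and viewed, and the job is handed in when it is done.

```bash
mkdir -p pics
cat > h.py <<'E'
from bench import *
import numpy as np, cv2
def f_of(fr): return fr["img"].shape[0]/2/np.tan(np.radians(fr["fov_y"])/2)
def cloud(fr):
    z=fr["z_map"].astype(float); f=f_of(fr); v,u=np.mgrid[:z.shape[0],:z.shape[1]]
    P=np.stack([(u-fr["cx"])*z/f,(v-fr["cy"])*z/f,z],-1)
    W=P@np.array(fr["rotation"]).T+np.array(fr["eye"]); W[z<=0]=np.nan; return W
def proj(fr,p):
    c=(np.asarray(p,float)-np.array(fr["eye"]))@np.array(fr["rotation"]); f=f_of(fr)
    return c[...,0]/c[...,2]*f+fr["cx"], c[...,1]/c[...,2]*f+fr["cy"]
def save(fr,n,crop=None,s=1):
    im=fr["img"]
    if crop: u0,v0,u1,v1=crop; im=im[v0:v1,u0:u1]
    im=cv2.resize(im,None,fx=s,fy=s,interpolation=cv2.INTER_CUBIC)
    cv2.imwrite("pics/%s.png"%n,im[...,::-1])
E
python3 - <<'E'
from h import *
import pickle
d={}
for n in ("scene","side","wrist"):
    fr=grab_frame(n); d[n]=fr; save(fr,n+"0",s=1.5)
    print(n,{k:np.round(v,3).tolist() for k,v in fr.items() if k not in("img","z_map")})
pickle.dump(d,open("f0.pkl","wb"))
E
```

```text
scene {'fov_y': 54.938, 'cx': 258.441, 'cy': 187.925, 'eye': [87.165, -929.627, 747.178], 'rotation': [[0.886, -0.239, 0.397], [-0.463, -0.488, 0.74], [0.017, -0.839, -0.543]]}
side {'fov_y': 56.047, 'cx': 261.189, 'cy': 191.249, 'eye': [30.199, 883.658, 685.471], 'rotation': [[-0.835, -0.283, 0.472], [-0.55, 0.401, -0.733], [0.018, -0.872, -0.49]]}
wrist {'fov_y': 65.706, 'cx': 255.446, 'cy': 188.756, 'mount': [[-0.0, -0.953, -0.304, 77.257], [1.0, -0.0, -0.001, 0.288], [0.001, -0.304, 0.953, -126.183], [0.0, 0.0, 0.0, 1.0]]}
```

View pics/scene0.png

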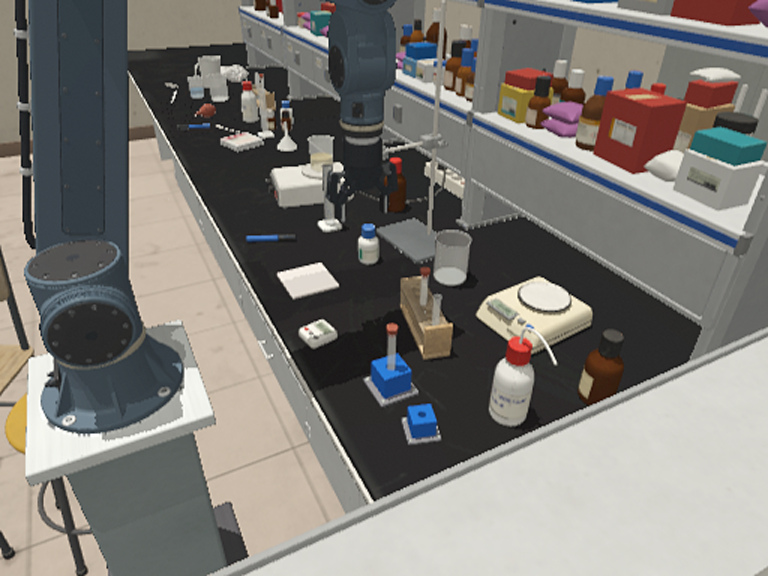

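View pics/side0.png

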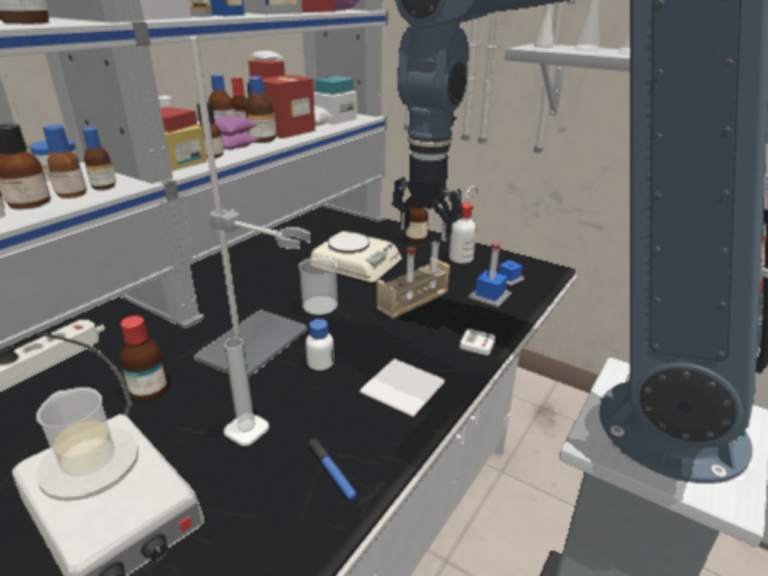

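View pics/wrist0.png

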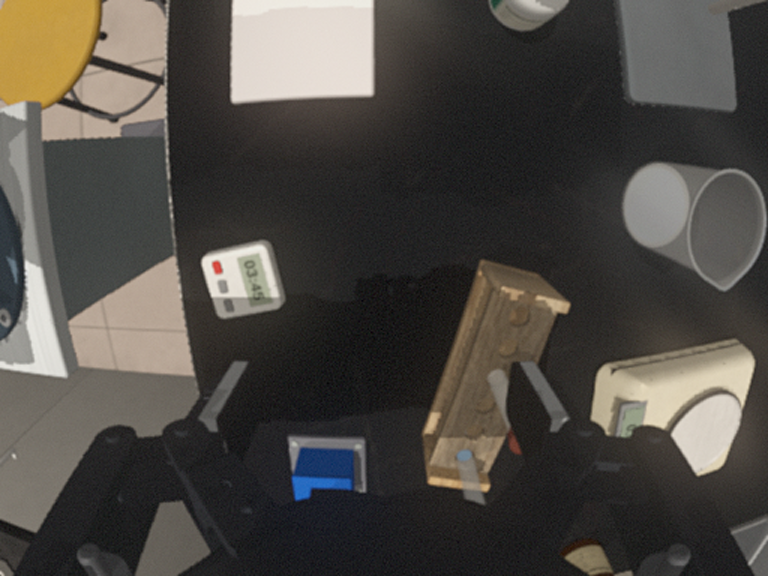

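Run:
```python
from h import *
import pickle
d=pickle.load(open("f0.pkl","rb"))
s=d["scene"]; save(s,"sc_crop",(190,150,330,310),4.9)
t=d["side"]; save(t,"si_crop",(235,150,360,260),6)
for n,fr in (("scene",s),("side",t)):
    W=cloud(fr); I=fr["img"].astype(int); r,g,b=I[...,0],I[...,1],I[...,2]
    red=(r>90)&(g<r*0.6)&(b<r*0.6)
    blue=(b>110)&(r<80)
    on=(W[...,0]>250)&(W[...,0]<800)&(W[...,1]>-500)&(W[...,1]<350)&(W[...,2]>3)&(W[...,2]<230)
    for nm,m in (("red",red&on),("blue",blue&on),("wood",(r>b+25)&(r<220)&on&(W[...,2]<85)),("white",(r>190)&(b>170)&on&(W[...,2]<14))):
        k,l,st,_=cv2.connectedComponentsWithStats(m.astype(np.uint8))
        for i in range(1,k):
            if st[i,4]>12:
                p=W[l==i]; print(n,nm,st[i],np.round(np.percentile(p,[5,50,95],axis=0),0).tolist())
```

```text
scene red [280 178   7   6  32] [[608.0, -114.0, 139.0], [614.0, -108.0, 148.0], [623.0, -98.0, 150.0]]
scene red [258 215   8   8  47] [[455.0, -255.0, 140.0], [463.0, -248.0, 147.0], [471.0, -236.0, 150.0]]
scene red [337 224  18  20 268] [[604.0, -417.0, 135.0], [615.0, -407.0, 158.0], [634.0, -387.0, 167.0]]
scene red [393 235  16  12  99] [[771.0, -461.0, 93.0], [778.0, -446.0, 100.0], [787.0, -428.0, 106.0]]
scene blue [241 150   8   9  29] [[620.0, 191.0, 73.0], [624.0, 201.0, 83.0], [635.0, 212.0, 100.0]]
scene blue [248 235  26  31 537] [[436.0, -273.0, 13.0], [454.0, -265.0, 48.0], [489.0, -222.0, 58.0]]
scene blue [271 269  20  23 372] [[439.0, -386.0, 11.0], [458.0, -374.0, 40.0], [478.0, -345.0, 44.0]]
scene wood [ 267  184   35   55 1057] [[567.0, -213.0, 10.0], [600.0, -146.0, 61.0], [639.0, -28.0, 79.0]]
scene wood [318 203  30  24 262] [[746.0, -244.0, 9.0], [755.0, -198.0, 25.0], [766.0, -147.0, 38.0]]
scene wood [345 213   6   5  13] [[772.0, -250.0, 42.0], [774.0, -241.0, 46.0], [784.0, -233.0, 54.0]]
scene wood [349 220  13  15  79] [[768.0, -292.0, 13.0], [776.0
[... 461 characters left out ...]
08 135   7  10  55] [[604.0, -403.0, 137.0], [613.0, -385.0, 157.0], [629.0, -379.0, 165.0]]
side blue [317 174  31  26 411] [[435.0, -370.0, 13.0], [456.0, -238.0, 38.0], [487.0, -215.0, 55.0]]
side blue [207 217  11   9  54] [[619.0, 210.0, 75.0], [625.0, 221.0, 85.0], [637.0, 227.0, 96.0]]
side wood [274 144  11  17 178] [[764.0, -437.0, 11.0], [777.0, -415.0, 47.0], [797.0, -405.0, 82.0]]
side wood [239 164  61  48 960] [[568.0, -225.0, 6.0], [612.0, -127.0, 27.0], [761.0, -21.0, 72.0]]
side white [247 172  19  15  28] [[743.0, -258.0, 10.0], [749.0, -186.0, 12.0], [756.0, -128.0, 14.0]]
side white [ 241  240   54   37 1077] [[401.0, 129.0, 5.0], [452.0, 185.0, 7.0], [507.0, 235.0, 9.0]]
```

View pics/sc_crop.png

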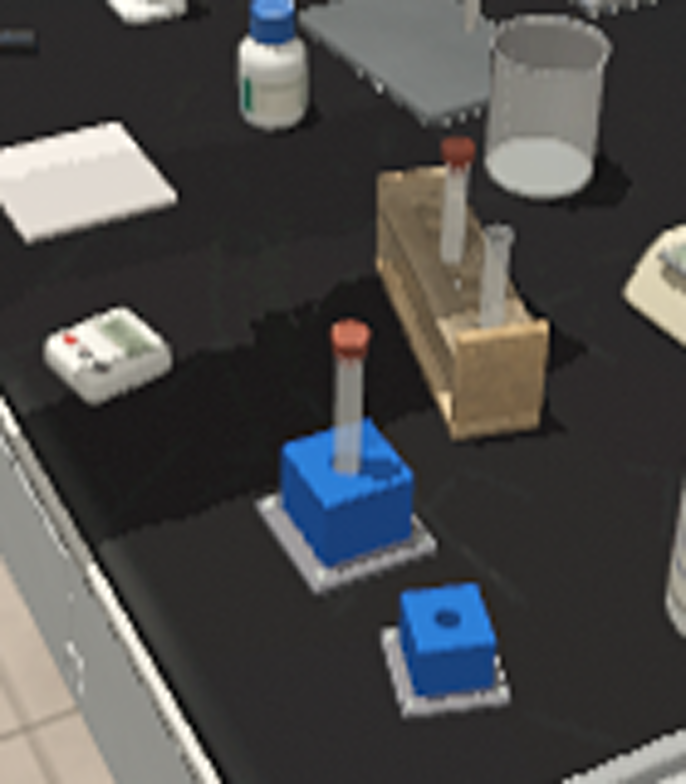

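View pics/si_crop.png

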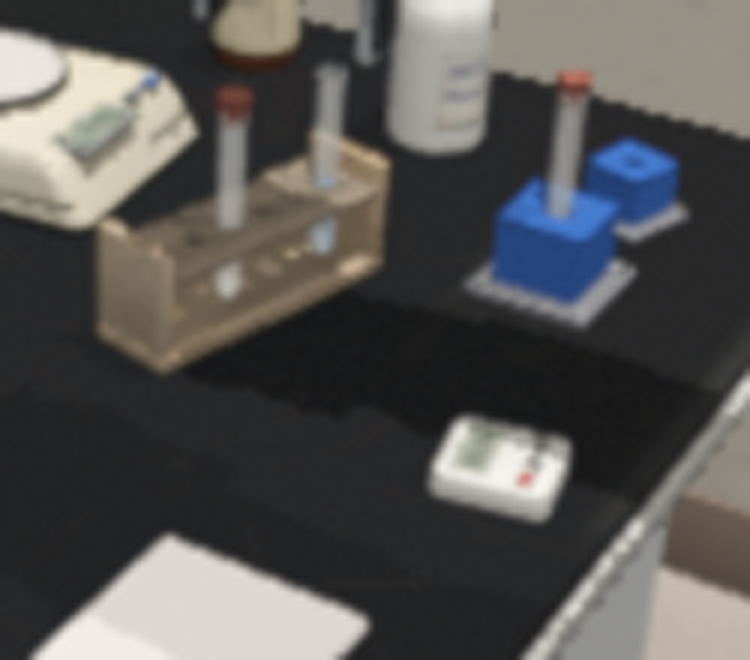

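```bash
cat >> h.py <<'E'
def wcloud(fr,obs):
    z=fr["z_map"].astype(float); f=f_of(fr); v,u=np.mgrid[:z.shape[0],:z.shape[1]]
    x=(u-fr["cx"]);y=(v-fr["cy"]);r=np.hypot(x,y)+1e-9;t=np.tan(np.minimum(r/f,1.5))
    P=np.stack([x/r*t*z,y/r*t*z,z],-1)
    M=np.array(fr["mount"]); T=P@M[:3,:3].T+M[:3,3]
    W=T@np.array(obs["orientation"]).T+np.array(obs["tcp_pos"]); W[z<=0]=np.nan; return W
def wproj(fr,obs,p):
    M=np.array(fr["mount"]); T=(np.asarray(p,float)-np.array(obs["tcp_pos"]))@np.array(obs["orientation"])
    c=(T-M[:3,3])@M[:3,:3]; rr=np.hypot(c[...,0],c[...,1])+1e-9; th=np.arctan2(rr,c[...,2]); f=f_of(fr)
    return c[...,0]/rr*th*f+fr["cx"], c[...,1]/rr*th*f+fr["cy"]
E
python3 - <<'E'
from h import *
import pickle
d=pickle.load(open("f0.pkl","rb")); o=get_obs(); print(np.round(o["orientation"],3).tolist(),o["gripper_width"],np.round(o["force"],2))
def rect(p): 
    c,sz,a=cv2.minAreaRect(p.astype(np.float32)); return np.round(c,1),np.round(sz,1),round(a,2)
for n in ("scene","side","wrist"):
    fr=d[n]; W=wcloud(fr,o) if n=="wrist" else cloud(fr)
    I=fr["img"].astype(int); r,g,b=I[...,0],I[...,1],I[...,2]
    box=lambda x0,x1,y0,y1,z0,z1:(W[...,0]>x0)&(W[...,0]<x1)&(W[...,1]>y0)&(W[...,1]<y1)&(W[...,2]>z0)&(W[...,2]<z1)
    m=box(550,660,-240,0,50,83)
    er=cv2.erode(m.astype(np.uint8),np.ones((2,2)))>0
    print(n,"rack",m.sum(),rect(W[m][:,:2]),"deck z",np.median(W[m][:,2]))
    m=box(380,530,90,260,4,16); print(" tile",m.sum(),rect(W[m][:,:2]),np.median(W[m][:,2]))
    m=box(400,520,-310,-180,48,60)&(b>100)&(r<90); print(" block",m.sum(),m.any() and rect(W[m][:,:2]))
    m=box(300,500,-150,50,12,24); print(" timer",m.sum(),rect(W[m][:,:2]))
E
```

```text
[[0.0, 1.0, -0.001], [1.0, -0.0, -0.0], [-0.0, -0.001, -1.0]] 85.15076028420262 [-0.2   0.15 -0.09]
scene rack 664 (array([ 611.7, -117.7]), array([195.6,  58.6]), 76.59) deck z 64.75601590130395
 tile 654 (array([456.2, 175.4]), array([166.4, 146.2]), 88.76) 9.874821523635433
 block 269 (array([ 464.1, -245.5]), array([57.4, 57. ]), 89.56)
 timer 259 (array([398.6, -35.7]), array([64.9, 63.9]), 11.86)
side rack 525 (array([ 610.9, -114.8]), array([195.2,  63.9]), 75.64) deck z 60.97136046257424
 tile 1106 (array([453.5, 178.9]), array([122.9, 120.2]), 89.43) 6.946593215508983
 block 108 (array([ 462.5, -245. ]), array([58.8, 63.7]), 1.19)
 timer 202 (array([396. , -35.2]), array([62.8, 63.7]), 12.62)
wrist rack 5123 (array([ 613.7, -117.3]), array([190.9,  59. ]), 76.06) deck z 62.86437236056568
 tile 6311 (array([456.8, 164. ]), array([ 93.1, 120.2]), 89.8) 8.59032815402648
 block 404 (array([ 465.1, -231.9]), array([57.6, 33.3]), 3.08)
 timer 1989 (array([399.9, -35.9]), array([64.9, 61.2]), 11.04)
```

Run:
```python
from h import *
import pickle
d=pickle.load(open("f0.pkl","rb"))
R={"scene":[(258,215),(280,178)],"side":[(329,163),(272,166)]}
for n in R:
    fr=d[n]; I=fr["img"].astype(int); r,g,b=I[...,0],I[...,1],I[...,2]
    for (u,v) in R[n]:
        m=np.zeros(r.shape,bool); m[v-6:v+14,u-6:u+14]=1
        m&=(r>75)&(r>1.55*g)&(r>1.5*b)
        vv,uu=np.nonzero(m); c=np.array([uu.mean(),vv.mean()]) ; f=f_of(fr)
        ray=np.array(fr["rotation"])@np.array([(c[0]-fr["cx"])/f,(c[1]-fr["cy"])/f,1]); e=np.array(fr["eye"])
        print(n,m.sum(),c.round(1),(e+ray*(142-e[2])/ray[2]).round(1))
```

```text
scene 55 [261.  218.6] [ 465.2 -242.1  142. ]
scene 34 [283.  180.3] [ 618.3 -100.   142. ]
side 9 [330.2 163.4] [ 463.1 -242.1  142. ]
side 18 [273.7 166.4] [ 615.7 -103.   142. ]
```

```bash
python3 -m jog '{"dp":[[-15,-45,0],[-15,-45,0],[-15,-45,0],[-10,-45,0],[-5,-20,0]],"spin":[-3.5,-3.5,-3.5,-3.5,0]}' 50
```

```text
time_s: 0.65
tcp_pos: [462.7, -202.5, 246.3]
orientation: [[0.243, 0.97, -0.002], [0.97, -0.243, 0.001], [0.001, -0.002, -1.0]]
force: [-0.2, 0.3, -0.5]
gripper_width: 49.6
```

Run:
```python
from h import *
o=get_obs(); fr=grab_frame("wrist"); 
im=fr["img"].copy()
for p,c in (((464,-243,147),(0,255,0)),((464,-245,55),(255,255,0))):
    u,v=wproj(fr,o,np.array(p)); print(u,v); cv2.circle(im,(int(u),int(v)),3,c,1)
fr2=dict(fr);fr2["img"]=im; save(fr2,"w1",s=1.5)
W=wcloud(fr,o)
def rect(p): 
    c,sz,a=cv2.minAreaRect(p.astype(np.float32)); return np.round(c,1),np.round(sz,1),round(a,2)
m=(W[...,0]>550)&(W[...,0]<660)&(W[...,1]>-240)&(W[...,1]<0)&(W[...,2]>50)&(W[...,2]<83); print(rect(W[m][:,:2]))
I=fr["img"].astype(int); r,g,b=I[...,0],I[...,1],I[...,2]
red=(r>75)&(r>1.55*g)&(r>1.5*b)&(W[...,2]>120)&(W[...,2]<160)
k,l,st,_=cv2.connectedComponentsWithStats(red.astype(np.uint8))
for i in range(1,k):
    if st[i,4]>10: print(st[i],W[l==i].mean(0).round(1),W[l==i].max(0).round(1),W[l==i].min(0).round(1))
```

```text
268.49937273957096 238.55214594074283
265.8441231183227 203.00639556585313
(array([ 612. , -125.3]), array([173.9,  59.1]), 75.94)
[397  28  25  25 479] [ 615.9 -104.9  146.7] [627.7 -94.3 149.3] [ 606.5 -114.8  137. ]
[258 230  25  22 416] [ 464.9 -245.2  147.6] [ 475.1 -235.   149.3] [ 454.2 -255.8  146.1]
[424 298  22  15 184] [ 628.1 -380.3  147.4] [ 638.9 -377.6  160. ] [ 618.4 -385.2  134. ]
```

View pics/w1.png

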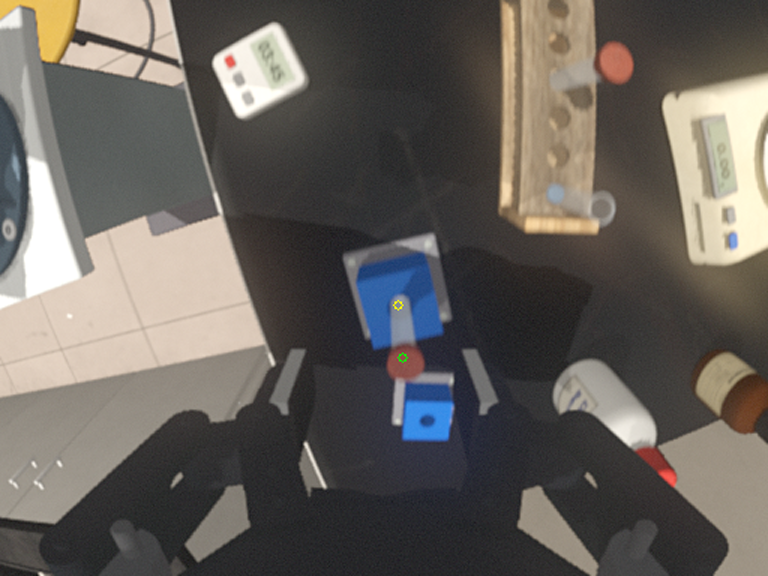

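```bash
python3 -m jog '{"dp":[[2,-43,-5],[0,0,-40],[0,0,-40],[0,0,-40],[0,0,-17],[0,0,0]],"spin":[0,0,0,0,0,0]}'
python3 - <<'E'
from h import *
fr=grab_frame("side"); save(fr,"s2",(290,110,380,220),6)
fr=grab_frame("wrist"); save(fr,"w2",s=1.2)
E
```

```text
time_s: 1.3
tcp_pos: [463.6, -250.4, 99.8]
orientation: [[0.247, 0.969, -0.0], [0.969, -0.247, -0.001], [-0.001, 0.0, -1.0]]
force: [0.3, 0.3, 0.3]
gripper_width: 50.3
```

View pics/w2.png

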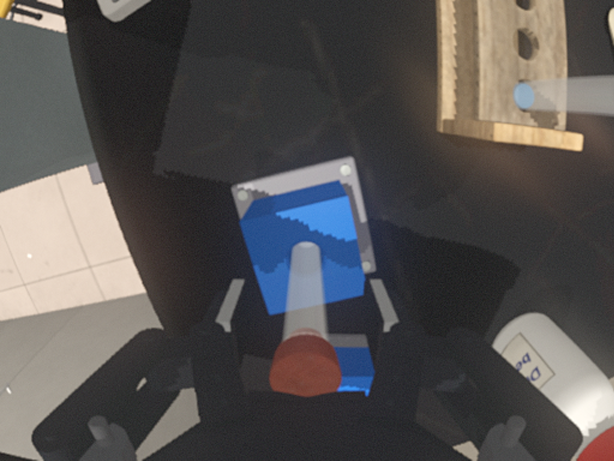

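View pics/s2.png

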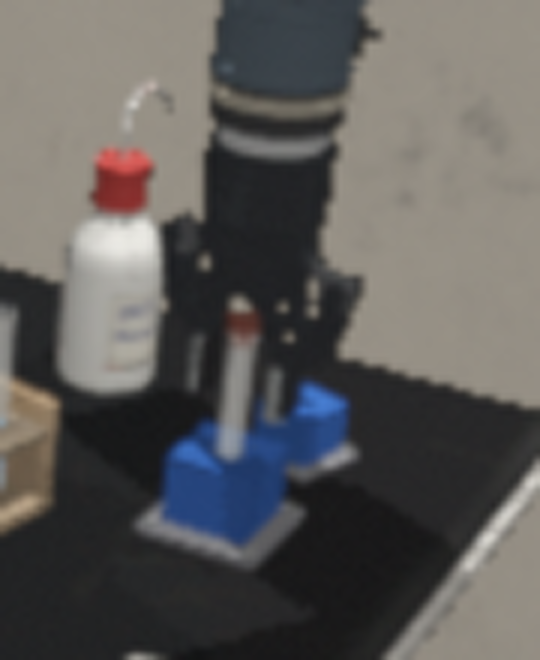

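```bash
python3 -m jog '{"dp":[[1.5,5,4],[0,0,0]],"spin":[0,0]}'; python3 -m jog '{"dp":[[0,0,0],[0,0,0],[0,0,0],[0,0,0],[0,0,0]],"spin":[0,0,0,0,0]}' 0 30
```

```text
time_s: 1.6
tcp_pos: [467.9, -246.1, 109.0]
orientation: [[0.246, 0.969, 0.006], [0.969, -0.246, -0.004], [-0.002, 0.007, -1.0]]
force: [-0.2, 0.0, 0.8]
gripper_width: 50.2
time_s: 2.1
tcp_pos: [466.5, -245.5, 111.3]
orientation: [[0.246, 0.969, 0.005], [0.969, -0.246, -0.005], [-0.003, 0.006, -1.0]]
force: [-0.8, 0.5, 0.6]
gripper_width: 15.1
```

```bash
python3 -m jog '{"dp":[[0,0,15],[0,0,30],[0,0,35],[0,0,15],[0,0,0]],"spin":[0,0,0,0,0]}'
python3 - <<'E'
from h import *
fr=grab_frame("side"); save(fr,"s3",(290,90,380,220),5)
E
```

```text
time_s: 2.6
tcp_pos: [467.2, -245.7, 209.5]
orientation: [[0.246, 0.969, 0.007], [0.969, -0.246, -0.005], [-0.003, 0.008, -1.0]]
force: [0.6, 0.3, -0.8]
gripper_width: 14.6
```

View pics/s3.png

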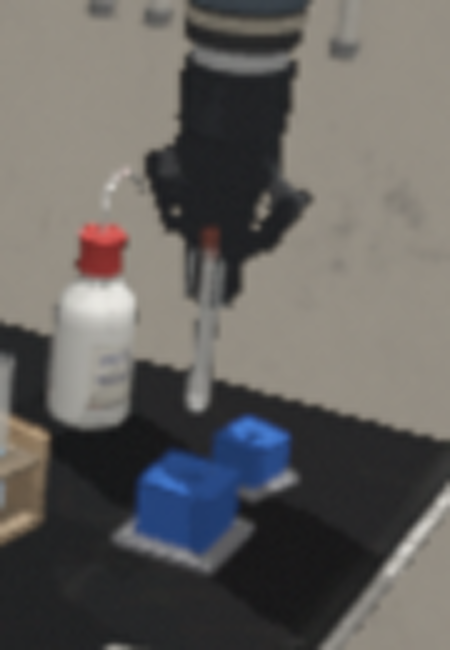

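```bash
python3 -m jog '{"dp":[[0,25,0],[10,45,0],[15,45,0],[20,45,0],[25,30,0],[35,5,0],[35,0,0],[15,0,0],[0,0,0],[0,0,0]],"spin":[0,0,0,0,0,0,0,0,0,0]}'
python3 - <<'E'
from h import *
o=get_obs();print(np.round(o["tcp_pos"],1));fr=grab_frame("wrist"); save(fr,"w4",s=1.5)
fr=grab_frame("side"); save(fr,"s4",(230,110,350,220),5)
fr=grab_frame("scene"); save(fr,"sc4",(220,100,340,250),4)
E
```

```text
time_s: 3.65
tcp_pos: [622.9, -41.1, 194.3]
orientation: [[0.247, 0.969, -0.006], [0.969, -0.247, -0.002], [-0.004, -0.005, -1.0]]
force: [0.0, -0.7, -0.9]
gripper_width: 14.6
[622.9 -41.1 194.3]
```

View pics/w4.png

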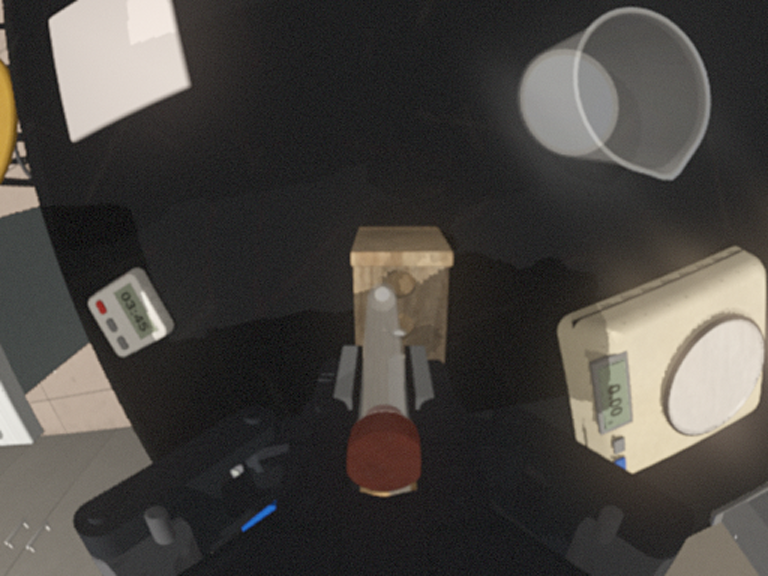

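View pics/s4.png

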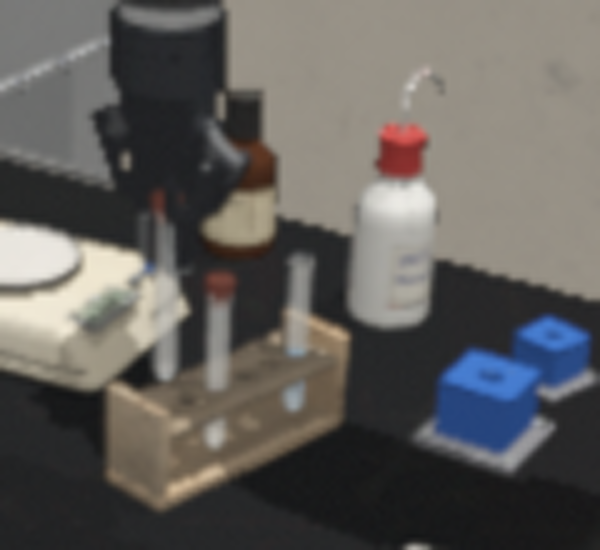

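View pics/sc4.png

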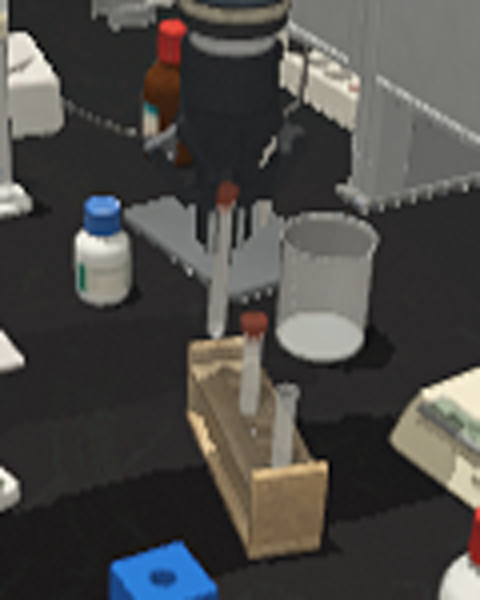

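Run:
```python
from h import *
o=get_obs();fr=grab_frame("wrist"); W=wcloud(fr,o)
yx=np.array([0.242,0.970]); c=np.array([612.5,-117.])
im=cv2.resize(fr["img"],None,fx=3,fy=3,interpolation=cv2.INTER_CUBIC)
def mk(p,col,r=5):
    u,v=wproj(fr,o,np.array(p,float)); cv2.circle(im,(int(u*3+1),int(v*3+1)),r,col,1); return round(float(u),1),round(float(v),1)
t=np.array(o["tcp_pos"])
print("axis@z93..100",mk((t[0],t[1],93),(255,0,0)),mk((t[0],t[1],93+8),(255,0,0)))
for k in (70,42): 
    h=c+k*yx; print("hole",k,h,mk((h[0],h[1],62),(0,255,0)))
    for a in np.linspace(0,6.28,24): mk((h[0]+10*np.cos(a),h[1]+10*np.sin(a),62),(0,255,0),1)
m=(W[...,0]>560)&(W[...,0]<670)&(W[...,1]>-100)&(W[...,1]<10)&(W[...,2]>70)&(W[...,2]<83)
m&=(W[...,1]>-40)
cc,sz,a=cv2.minAreaRect(W[m][:,:2].astype(np.float32)); print("endboard",np.round(cc,1),np.round(sz,1),a, np.median(W[m][:,2]))
for u,v in ((255,196),(255,200),(269,189)): print((u,v),W[v,u].round(1))
cv2.imwrite("pics/w5.png",im[420:820,560:1160][...,::-1])
```

```text
axis@z93..100 (255.7, 193.4) (255.6, 196.6)
hole 70 [629.44 -49.1 ] (265.2, 188.4)
hole 42 [622.664 -76.26 ] (265.0, 216.5)
endboard [636.4 -29.6] [ 9.7 58.3] 76.5015640258789 78.27038093903047
(255, 196) [623.9 -34.6 119.2]
(255, 200) [624.  -34.3 128.4]
(269, 189) [630.7 -67.   11.1]
```

View pics/w5.png

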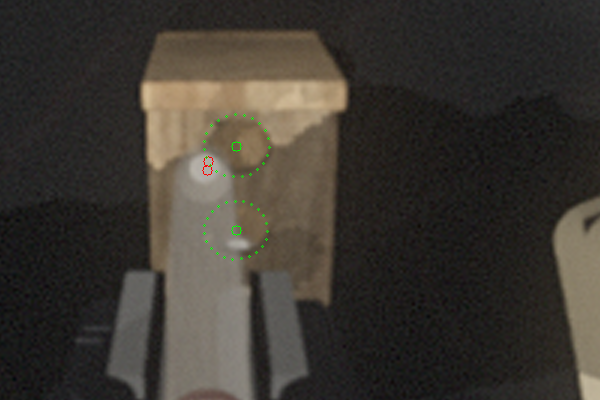

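```bash
python3 -m jog '{"dp":[[4,-4,0],[4,-3,0],[0,0,0],[0,0,0]],"spin":[0,0,0,0]}'
python3 - <<'E'
from h import *
o=get_obs();print(np.round(o["tcp_pos"],1));fr=grab_frame("wrist")
im=cv2.resize(fr["img"],None,fx=3,fy=3,interpolation=cv2.INTER_CUBIC)
def mk(p,col,r=5):
    u,v=wproj(fr,o,np.array(p,float)); cv2.circle(im,(int(u*3+1),int(v*3+1)),r,col,1)
for a in np.linspace(0,6.28,24): mk((631+10*np.cos(a),-48.4+10*np.sin(a),62),(0,255,0),1)
cv2.imwrite("pics/w6.png",im[420:820,560:1160][...,::-1])
E
```

```text
time_s: 4.25
tcp_pos: [630.5, -49.9, 197.6]
orientation: [[0.249, 0.969, -0.002], [0.969, -0.249, -0.003], [-0.003, -0.001, -1.0]]
force: [0.1, 0.2, 0.2]
gripper_width: 14.8
[630.5 -49.9 197.6]
```

View pics/w6.png

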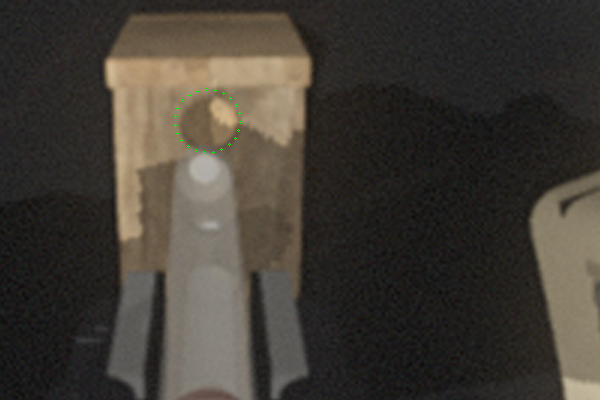

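```bash
python3 -m jog '{"dp":[[1,1.5,-15],[0,0,-13],[0,0,0],[0,0,0]],"spin":[0,0,0,0]}'
python3 - <<'E'
from h import *
o=get_obs();print(np.round(o["tcp_pos"],1));fr=grab_frame("wrist")
im=cv2.resize(fr["img"],None,fx=3,fy=3,interpolation=cv2.INTER_CUBIC)
def mk(p,col,r=5):
    u,v=wproj(fr,o,np.array(p,float)); cv2.circle(im,(int(u*3+1),int(v*3+1)),r,col,1)
for a in np.linspace(0,6.28,24): mk((631.5+10*np.cos(a),-48.4+10*np.sin(a),62),(0,255,0),1)
cv2.imwrite("pics/w7.png",im[420:820,560:1160][...,::-1])
fr=grab_frame("side"); save(fr,"s7",(240,120,310,200),7)
E
```

```text
time_s: 4.7
tcp_pos: [631.4, -48.4, 169.0]
orientation: [[0.249, 0.969, -0.002], [0.969, -0.249, -0.003], [-0.003, -0.001, -1.0]]
force: [-0.3, -0.7, 0.6]
gripper_width: 14.6
[631.4 -48.4 169. ]
```

View pics/w7.png

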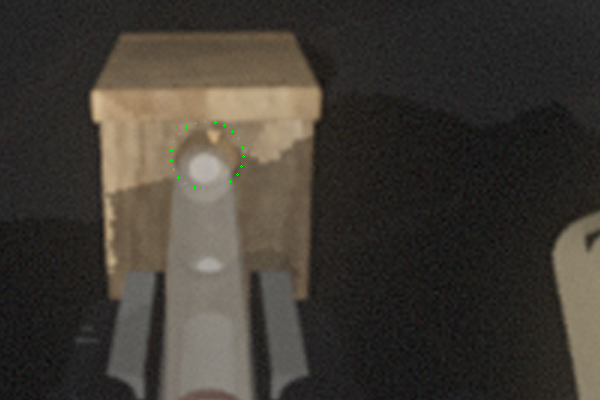

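View pics/s7.png

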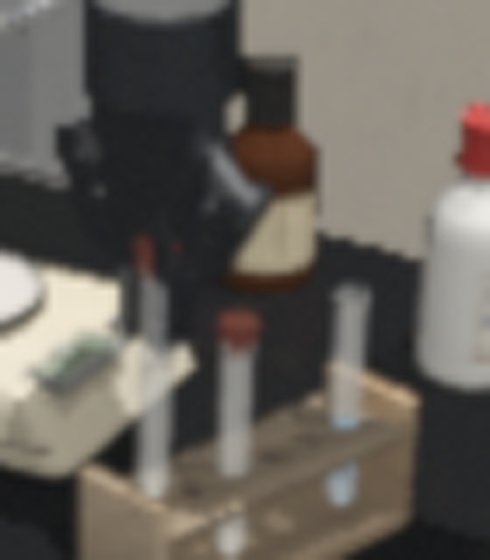

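```bash
python3 -m jog '{"dp":[[1,1,-5],[0,0,-5],[0,0,-4],[0,0,0]],"spin":[0,0,0,0]}'
python3 - <<'E'
from h import *
o=get_obs();print(np.round(o["tcp_pos"],1));fr=grab_frame("wrist")
im=cv2.resize(fr["img"],None,fx=3,fy=3,interpolation=cv2.INTER_CUBIC)
cv2.imwrite("pics/w8.png",im[420:820,560:1160][...,::-1])
E
```

```text
time_s: 5.2
tcp_pos: [633.2, -47.7, 155.3]
orientation: [[0.249, 0.968, 0.001], [0.968, -0.249, -0.004], [-0.003, 0.002, -1.0]]
force: [-0.8, -1.5, 0.3]
gripper_width: 15.0
[633.2 -47.7 155.3]
```

View pics/w8.png

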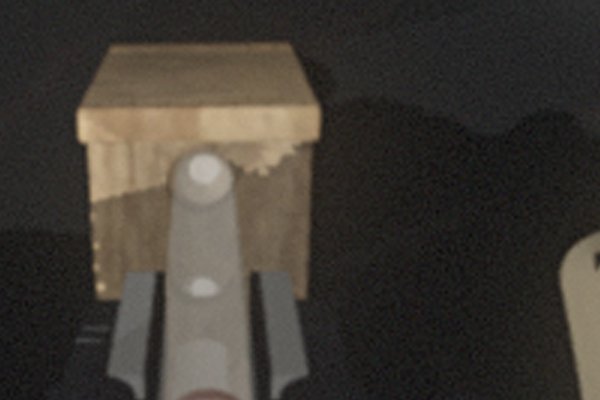

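```bash
python3 -m jog '{"dp":[[-1,0,-7],[0,0,-8],[0,0,-8],[0,0,0]],"spin":[0,0,0,0]}'
```

```text
time_s: 5.65
tcp_pos: [631.9, -47.6, 130.3]
orientation: [[0.249, 0.968, 0.001], [0.968, -0.249, -0.003], [-0.003, 0.001, -1.0]]
force: [-0.5, -0.3, -0.4]
gripper_width: 14.6
```

```bash
python3 -m jog '{"dp":[[0,-0.5,-6],[0,0,-5],[0,0,-3],[0,0,-2],[0,0,0]],"spin":[0,0,0,0,0]}'
```

```text
time_s: 6.15
tcp_pos: [631.9, -47.9, 112.5]
orientation: [[0.249, 0.969, 0.0], [0.969, -0.249, -0.003], [-0.003, 0.001, -1.0]]
force: [-0.3, 0.2, -0.2]
gripper_width: 14.7
```

```bash
python3 -m jog '{"dp":[[0,0,-1],[0,0,0]],"spin":[0,0]}'; python3 -m jog '{"dp":[[0,0,0],[0,0,0],[0,0,0]],"spin":[0,0,0]}' 45;  python3 -m jog '{"dp":[[0,0,15],[0,0,35],[0,0,40],[0,0,15],[0,0,0]],"spin":[0,0,0,0,0]}'
python3 - <<'E'
from h import *
o=get_obs();print(np.round(o["tcp_pos"],1));fr=grab_frame("wrist");save(fr,"w9",s=1.5)
W=wcloud(fr,o)
I=fr["img"].astype(int); r,g,b=I[...,0],I[...,1],I[...,2]
red=(r>65)&(r>1.55*g)&(r>1.5*b)&(W[...,2]>120)&(W[...,2]<160)
k,l,st,_=cv2.connectedComponentsWithStats(red.astype(np.uint8))
for i in range(1,k):
    if st[i,4]>10: print(st[i],W[l==i].mean(0).round(1),W[l==i].max(0).round(1),W[l==i].min(0).round(1))
fr=grab_frame("side"); save(fr,"s9",(230,110,350,220),5)
E
```

```text
time_s: 6.35
tcp_pos: [632.1, -47.9, 111.7]
orientation: [[0.249, 0.969, 0.001], [0.969, -0.249, -0.003], [-0.003, 0.001, -1.0]]
force: [0.2, 0.3, 0.1]
gripper_width: 14.3
time_s: 6.65
tcp_pos: [632.4, -47.9, 112.3]
orientation: [[0.249, 0.969, 0.002], [0.969, -0.249, -0.003], [-0.002, 0.002, -1.0]]
force: [0.3, -0.8, 1.0]
gripper_width: 44.9
time_s: 7.15
tcp_pos: [631.0, -47.8, 220.0]
orientation: [[0.249, 0.969, -0.001], [0.969, -0.249, -0.003], [-0.003, -0.0, -1.0]]
force: [0.2, 0.4, -0.3]
gripper_width: 44.9
[631.  -47.8 220. ]
[243 191  29  29 662] [632.5 -47.2 147.3] [642.8 -37.4 149.3] [622.  -58.4 139.7]
[244 258  26  27 539] [ 618.1 -102.1  146.7] [628.  -93.1 149.5] [ 607.6 -114.5  137.7]
```

View pics/w9.png

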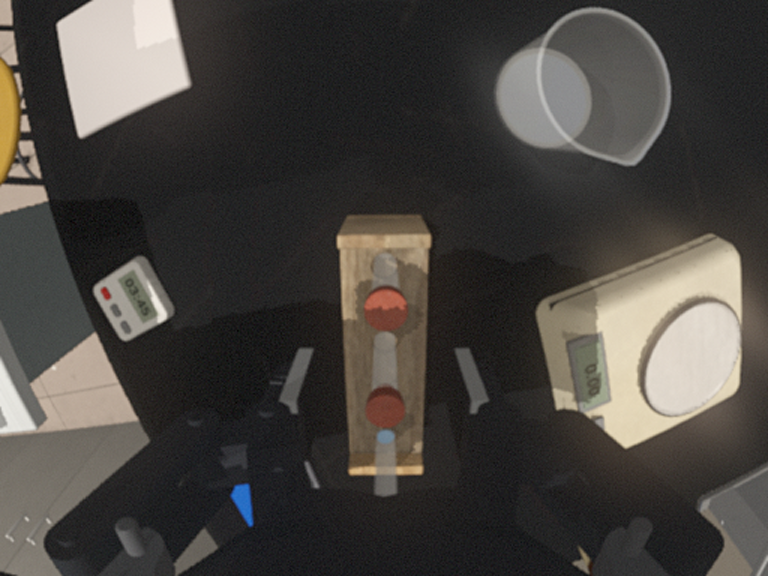

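View pics/s9.png

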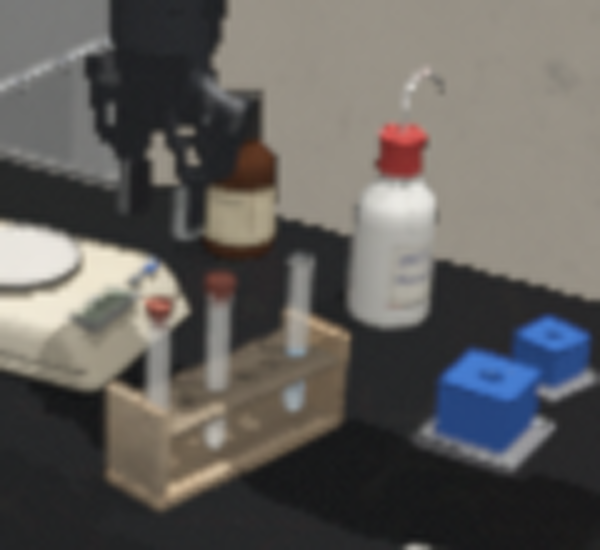

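```bash
python3 -m jog '{"dp":[[-5,-20,0],[-6,-25,0],[-2,-8,0],[0,0,0],[0,0,0]],"spin":[0,0,0,0,0]}'
```

```text
time_s: 7.75
tcp_pos: [614.4, -100.7, 210.4]
orientation: [[0.248, 0.969, -0.013], [0.969, -0.248, -0.0], [-0.004, -0.013, -1.0]]
force: [1.4, -0.2, -0.1]
gripper_width: 45.0
```

```bash
python3 -m jog '{"dp":[[3,-2,-20],[0,0,-35],[0,0,-30],[0,0,-15],[0,0,0],[0,0,0]],"spin":[0,0,0,0,0,0]}'
python3 - <<'E'
from h import *
fr=grab_frame("wrist");save(fr,"w10",s=1.5)
E
```

```text
time_s: 8.35
tcp_pos: [618.2, -97.6, 106.0]
orientation: [[0.244, 0.97, -0.013], [0.97, -0.244, 0.001], [-0.002, -0.013, -1.0]]
force: [-1.1, -0.2, 0.7]
gripper_width: 44.8
```

View pics/w10.png

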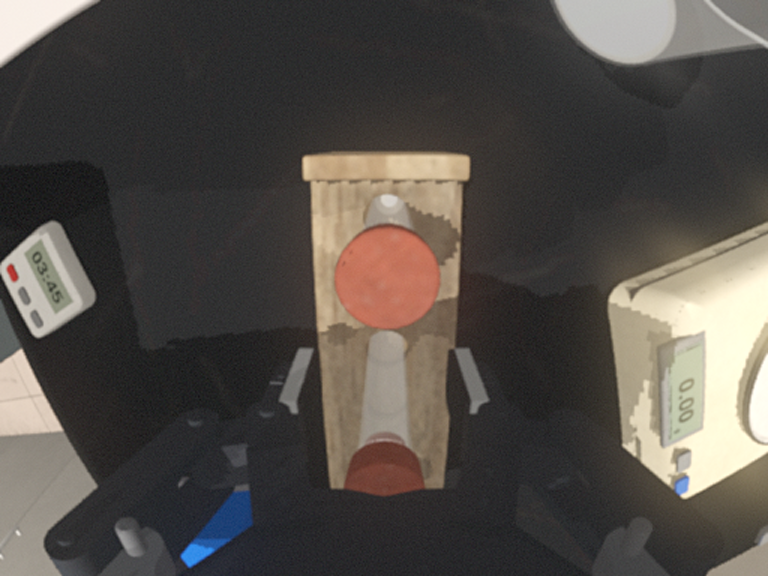

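```bash
python3 -m jog '{"dp":[[0,-5,-2],[0,0,0]],"spin":[0,0]}'; python3 -m jog '{"dp":[[0,0,0],[0,0,0],[0,0,0],[0,0,0],[0,0,0]],"spin":[0,0,0,0,0]}' 0 30; python3 -m jog '{"dp":[[0,0,10],[0,0,30],[0,0,35],[0,0,30],[0,0,0]],"spin":[0,0,0,0,0]}'
python3 - <<'E'
from h import *
fr=grab_frame("wrist");save(fr,"w11",s=1.3)
fr=grab_frame("side"); save(fr,"s11",(230,90,350,220),4.5)
E
```

```text
time_s: 8.6
tcp_pos: [619.5, -102.6, 105.9]
orientation: [[0.243, 0.97, -0.01], [0.97, -0.243, 0.0], [-0.002, -0.01, -1.0]]
force: [0.1, 1.3, -0.4]
gripper_width: 44.9
time_s: 9.1
tcp_pos: [620.1, -103.1, 107.7]
orientation: [[0.244, 0.97, -0.008], [0.97, -0.244, 0.0], [-0.002, -0.008, -1.0]]
force: [-0.9, -0.3, -1.0]
gripper_width: 14.8
time_s: 9.6
tcp_pos: [619.2, -102.9, 218.3]
orientation: [[0.244, 0.97, -0.008], [0.97, -0.244, 0.0], [-0.002, -0.008, -1.0]]
force: [0.4, -0.4, -0.3]
gripper_width: 14.6
```

View pics/w11.png

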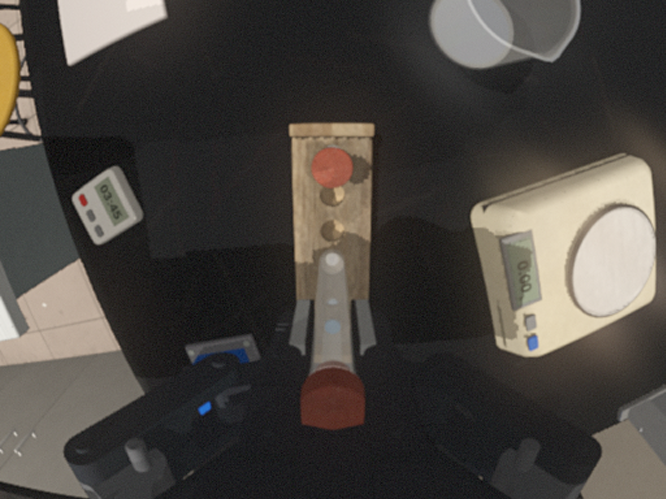

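View pics/s11.png

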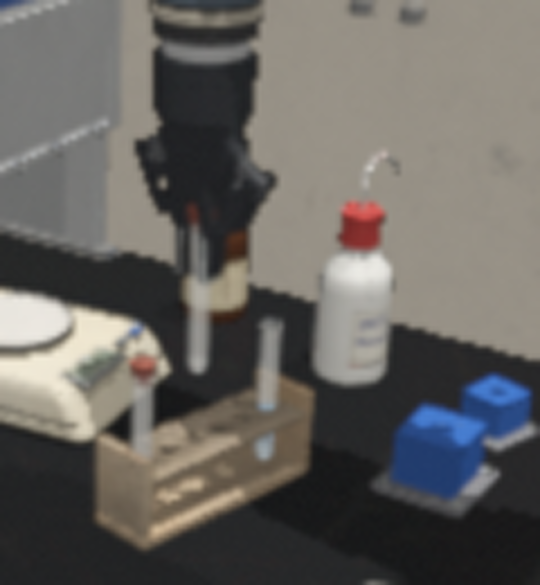

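```bash
python3 -m jog '{"dp":[[-30,-8,0],[-40,-18,0],[-40,-18,0],[-30,-14,0],[-15,-7,0],[0,0,0],[0,0,0]],"spin":[0,5,5,4,0,0,0]}'
```

```text
time_s: 10.4
tcp_pos: [453.6, -167.2, 205.8]
orientation: [[-0.009, 1.0, -0.025], [1.0, 0.009, 0.001], [0.001, -0.025, -1.0]]
force: [0.4, -0.3, -0.5]
gripper_width: 14.3
```

```bash
python3 -m jog '{"dp":[[5,-11,-20],[5,-11,-30],[0,0,-25],[0,0,-10],[0,0,0]],"spin":[0,0,0,0,0]}'
python3 - <<'E'
from h import *
o=get_obs();print(np.round(o["tcp_pos"],1));fr=grab_frame("wrist");save(fr,"w12",s=1.3)
W=wcloud(fr,o);I=fr["img"].astype(int); r,g,b=I[...,0],I[...,1],I[...,2]
m=(b>100)&(r<90)&(W[...,2]>48)&(W[...,2]<60)&(W[...,1]>-300)&(W[...,1]<-200); print(np.percentile(W[m],[1,50,99],axis=0).round(1))
fr=grab_frame("side"); save(fr,"s12",(290,110,380,220),5)
E
```

```text
time_s: 10.9
tcp_pos: [468.1, -188.2, 116.6]
orientation: [[-0.011, 1.0, -0.024], [1.0, 0.011, 0.001], [0.002, -0.024, -1.0]]
force: [-0.7, -0.0, -0.5]
gripper_width: 14.8
[ 468.1 -188.2  116.6]Traceback (most recent call last):
  File "<stdin>", line 4, in <module>
    return _quantile_unchecked(
        a, q, axis, out, overwrite_input, method, keepdims, weights)
    return _ureduce(a,
                    func=_quantile_ureduce_func,
    ...<5 lines>...
                    overwrite_input=overwrite_input,
                    method=method)
    r = func(a, **kwargs)
    result = _quantile(arr,
                       quantiles=q,
    ...<2 lines>...
                       out=out,
                       weights=wgt)
    slices_having_nans = np.isnan(arr[-1, ...])
                                  ~~~^^^^^^^^^
IndexError: index -1 is out of bounds for axis 0 with size 0
```

View pics/w12.png

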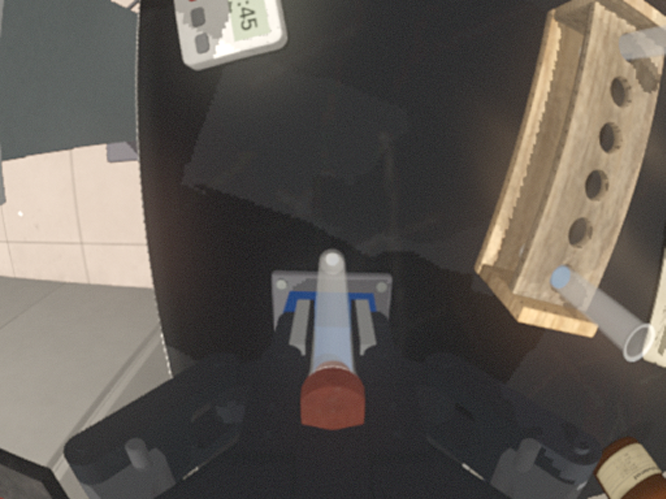

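```bash
python3 -m jog '{"dp":[[-1,-7,6],[0,-8,0],[0,-8,0],[0,-8,0],[0,-8,0],[0,0,0]],"spin":[0,0,0,0,0,0]}'
python3 - <<'E'
from h import *
fr=grab_frame("wrist");save(fr,"w13",s=1.3)
fr=grab_frame("side"); save(fr,"s13",(290,110,380,220),5)
E
```

```text
time_s: 11.55
tcp_pos: [469.0, -229.6, 127.4]
orientation: [[-0.013, 1.0, -0.018], [1.0, 0.013, 0.003], [0.003, -0.018, -1.0]]
force: [-0.6, 2.7, 0.9]
gripper_width: 14.7
```

View pics/w13.png

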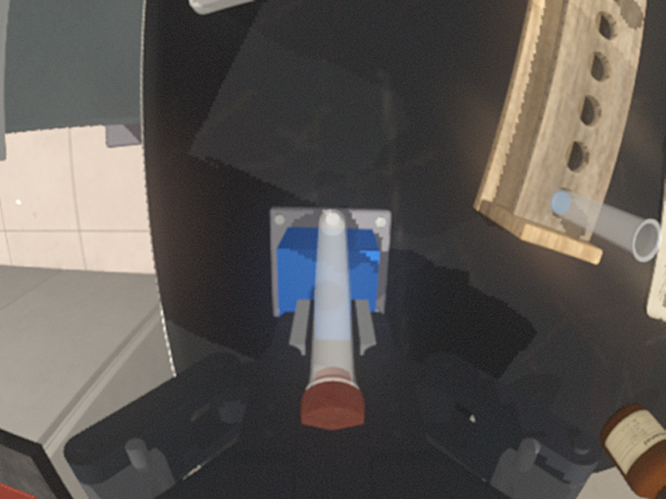

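View pics/s13.png

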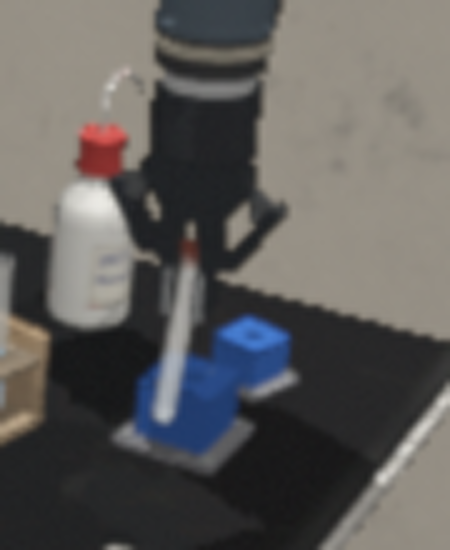

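```bash
python3 -m jog '{"dp":[[-2,-6,-2],[0,-6,-2],[0,-6,-2],[0,-6,-3],[0,-6,-4],[0,-5,-3],[0,0,0]],"spin":[0,0,0,0,0,0,0]}'
python3 - <<'E'
from h import *
fr=grab_frame("wrist");save(fr,"w14",s=1.3)
fr=grab_frame("side"); save(fr,"s14",(290,110,380,220),5)
fr=grab_frame("scene"); save(fr,"sc14",(210,160,320,270),5)
E
```

```text
time_s: 12.35
tcp_pos: [467.2, -267.2, 110.4]
orientation: [[-0.013, 1.0, -0.017], [1.0, 0.013, 0.002], [0.002, -0.017, -1.0]]
force: [0.6, 2.0, 1.7]
gripper_width: 15.1
```

View pics/w14.png

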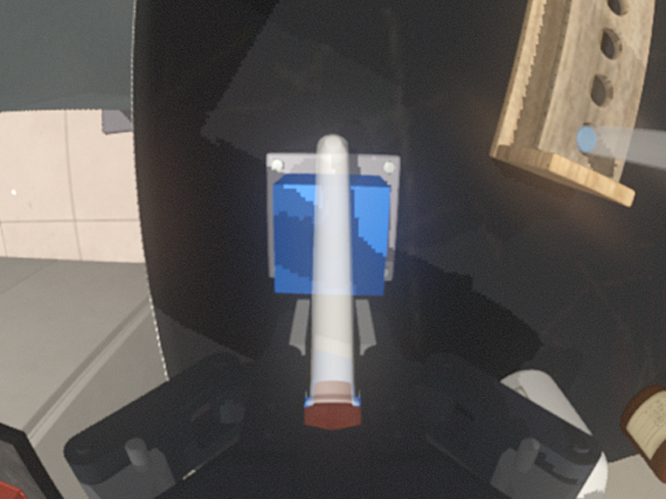

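View pics/s14.png

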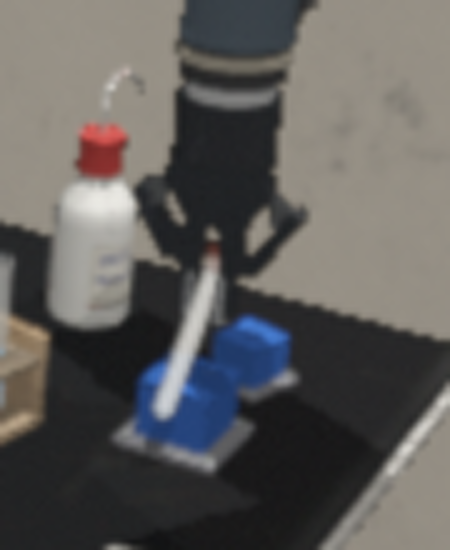

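View pics/sc14.png

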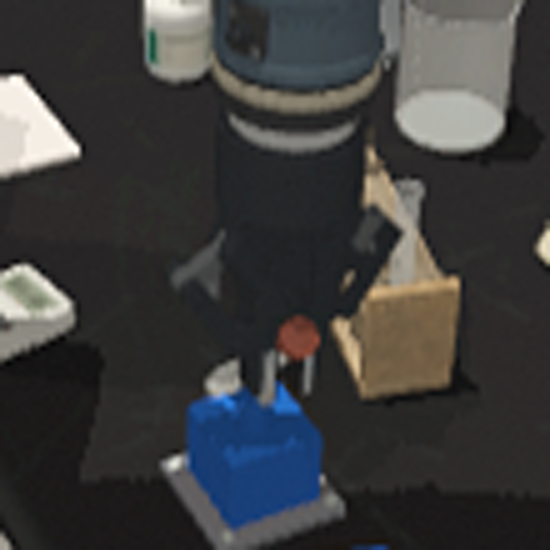

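```bash
cat > tilt.py <<'E'
from h import *
o=get_obs();fr=grab_frame("wrist");W=wcloud(fr,o);t=np.array(o["tcp_pos"])
for v in range(95,330,12): print(v,(W[v,255]-t).round(1),end=" | ")
print()
E
python3 tilt.py
```

```text
95 [  -3.2   78.9 -109.9] | 107 [ -2.1  71.  -58.7] | 119 [ -1.8  64.3 -48.1] | 131 [ -1.6  57.8 -42.9] | 143 [ -1.4  52.  -35.5] | 155 [ -1.2  46.4 -30.1] | 167 [ -1.1  41.2 -23.7] | 179 [ -0.9  36.5 -17.5] | 191 [ -0.7  31.8 -12.6] | 203 [-0.6 27.3 -7.8] | 215 [-0.4 22.7 -3.8] | 227 [-0.3 18.5  0.7] | 239 [-0.1 14.6  5.2] | 251 [ 0.  11.3 10.6] | 263 [ 0.1  6.9 13.6] | 275 [ 0.2  3.6 18.4] | 287 [ 0.4  0.3 22.7] | 299 [ 0.5 -3.5 26.4] | 311 [ 0.6 -5.9 31.4] | 323 [ 0.7 -8.6 36. ] |
```

```bash
python3 -m jog '{"dp":[[0,-4,-3],[0,-2,-2],[0,0,0]],"spin":[0,0,0]}'; python3 tilt.py
```

```text
time_s: 12.85
tcp_pos: [467.4, -272.5, 105.9]
orientation: [[-0.015, 1.0, -0.017], [1.0, 0.015, 0.001], [0.002, -0.017, -1.0]]
force: [-0.4, 1.8, 2.5]
gripper_width: 14.6
95 [ -2.2  78.5 -53.1] | 107 [ -1.9  71.4 -46.4] | 119 [ -1.7  64.8 -41.1] | 131 [ -1.5  58.9 -33.1] | 143 [ -1.3  53.1 -28.6] | 155 [ -1.2  47.5 -24.3] | 167 [ -1.   42.5 -18.6] | 179 [ -0.8  37.5 -14.1] | 191 [-0.7 32.7 -9.8] | 203 [-0.5 28.5 -4.6] | 215 [-0.4 23.8 -1.1] | 227 [-0.3 19.9  3.5] | 239 [-0.1 15.2  6.3] | 251 [-0.  11.4 10.8] | 263 [ 0.1  7.  13.8] | 275 [ 0.2  4.2 19.2] | 287 [ 0.4 -0.9 21.1] | 299 [ 0.5 -3.8 26. ] | 311 [ 0.6 -7.  30.2] | 323 [ 0.7 -9.8 34.7] |
```

```bash
python3 -m jog '{"dp":[[0,0,5],[0,0,20],[0,0,35],[0,0,30],[0,0,10],[0,0,0]],"spin":[0,0,0,0,0,0]}' 0 60; python3 tilt.py
```

```text
time_s: 13.5
tcp_pos: [466.3, -273.5, 209.4]
orientation: [[-0.014, 1.0, -0.019], [1.0, 0.014, -0.002], [-0.002, -0.019, -1.0]]
force: [0.5, -0.5, -0.4]
gripper_width: 14.4
95 [  -5.6   79.  -209.1] | 107 [ -2.1  71.2 -48.5] | 119 [ -1.8  64.6 -42.3] | 131 [ -1.6  58.6 -35.4] | 143 [ -1.4  52.8 -29.9] | 155 [ -1.2  47.5 -24.1] | 167 [ -1.   42.2 -19.5] | 179 [ -0.9  37.2 -15.1] | 191 [ -0.7  32.3 -11. ] | 203 [-0.5 28.4 -5. ] | 215 [-0.4 23.6 -1.7] | 227 [-0.3 19.3  2.3] | 239 [-0.1 15.5  6.9] | 251 [ 0.  11.5 10.8] | 263 [ 0.1  7.4 14.3] | 275 [ 0.3  3.8 18.5] | 287 [ 0.4  0.2 22.4] | 299 [ 0.5 -3.9 25.7] | 311 [ 0.7 -8.5 28.4] | 323 [ 0.8 -9.6 34.8] |
```

```bash
python3 -m jog '{"dp":[[0,15,0],[0,30,0],[-1,40,0],[-1,40,0],[-2,40,0],[-2,40,0],[-2,40,0],[-2,40,0],[-1,40,0],[0,30,0],[0,15,0],[0,0,0]],"spin":[0,0,0,0,0,0,0,0,0,0,0,0]}'
```

```text
time_s: 14.75
tcp_pos: [440.6, 116.2, 191.5]
orientation: [[-0.013, 0.999, -0.044], [1.0, 0.013, 0.0], [0.001, -0.044, -0.999]]
force: [-0.2, 0.3, -0.2]
gripper_width: 14.3
```

```bash
python3 -m jog '{"dp":[[5,12,-10],[5,14,-12],[3,9,-10],[0,0,-5],[0,0,0],[0,0,0]],"spin":[0,0,0,0,0,0]}'; python3 tilt.py;  python3 - <<'E'
from h import *
fr=grab_frame("side"); save(fr,"s15",(190,110,350,290),3)
fr=grab_frame("scene"); save(fr,"sc15",(160,80,330,260),3.2)
E
```

```text
time_s: 15.35
tcp_pos: [452.5, 152.5, 147.6]
orientation: [[-0.012, 0.999, -0.05], [1.0, 0.012, -0.002], [-0.001, -0.05, -0.999]]
force: [-0.2, 0.2, 0.5]
gripper_width: 14.4
95 [  -8.2   78.7 -139.4] | 107 [ -3.4  71.2 -48.4] | 119 [ -3.   64.6 -41.9] | 131 [ -2.5  58.6 -34.9] | 143 [ -2.3  52.6 -31.2] | 155 [ -1.9  47.4 -24.3] | 167 [ -1.5  42.4 -18.7] | 179 [ -1.2  37.6 -13.7] | 191 [-0.9 32.7 -9.8] | 203 [-0.7 28.3 -5.2] | 215 [-0.4 23.7 -1.5] | 227 [-0.2 19.4  2.5] | 239 [ 0.1 15.2  6.4] | 251 [ 0.4 11.4 10.7] | 263 [ 0.6  7.7 14.9] | 275 [ 0.8  3.4 17.9] | 287 [ 1.1 -0.2 21.9] | 299 [ 1.3 -3.6 26.1] | 311 [ 1.5 -7.8 29.1] | 323 [ 1.8 -9.5 34.9] |
```

View pics/s15.png

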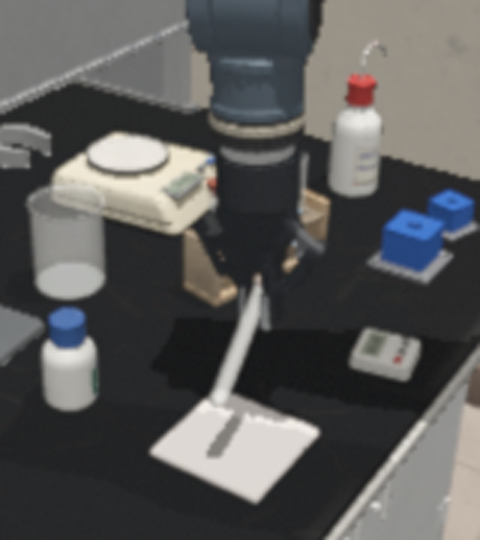

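View pics/sc15.png

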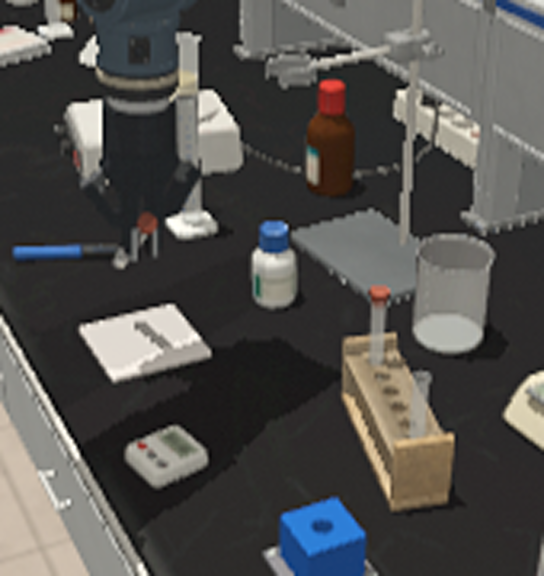

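```bash
python3 -m jog '{"dp":[[0,0,0],[0,0,0],[0,0,0],[0,0,0],[0,0,0],[0,0,0]],"spin":[0,0,0,0,0,0]}'
python3 - <<'E'
from h import *
o=get_obs();print(np.round(o["tcp_pos"],1),np.abs(o["qd"]).max(),o["gripper_width"],o["time_s"])
fr=grab_frame("wrist");save(fr,"w16",s=1.3)
E
```

```text
time_s: 16.1
tcp_pos: [453.4, 152.0, 149.7]
orientation: [[-0.01, 0.999, -0.046], [1.0, 0.01, -0.001], [-0.0, -0.046, -0.999]]
force: [-0.5, -0.3, 0.7]
gripper_width: 13.8
[453.4 152.  149.7] 0.0013708793312147889 13.805283600026714 16.1
```

View pics/w16.png

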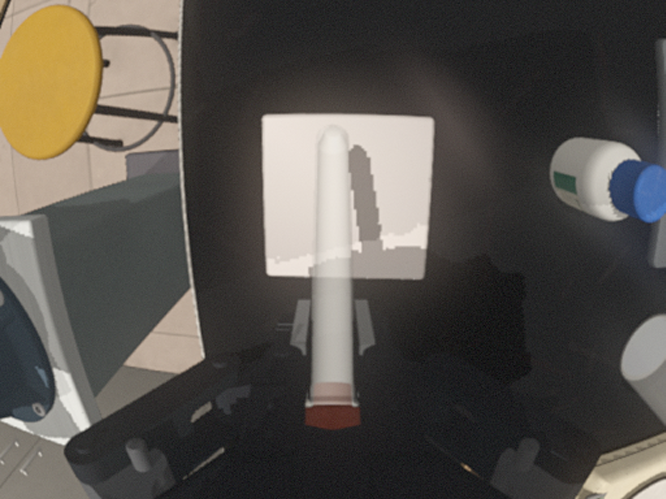

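The picture shows the tube over the tile, with its tip at (332,135), the stopper at (332,412) and the tile spanning (265–433, 115–278). The arm is at rest, so I'm handing the job in.

```bash
python3 -c "
from bench import *
print(job_done())"
```

```text
the job is handed in; nothing more can be done
None
```

The job is handed in at about 16 s of the 51 s allowed; no verdict is reported.

- **Checked tube:** I moved it from the blue 56 mm block into rack hole y = 70. It went in with no notable force. Its stopper top then measured 147 mm high, which means it is seated on the base board.
- **Next tube:** I drew it out of hole y = 14. The moves cannot tilt the tool, so I leaned the tube against the top edge of the empty block to turn it in the jaws, then tightened the grip to 60 N.
- **Last checks:** The wrist depth image gave a slant of about 45°, stopper end up. The middle of the tube is about 120 mm above the tile, near its centre. Joint speeds were about 0.001 rad/s and the outside force under 1 N. The pictures showed nothing touching the tube, and every bystander in view was where it had been.
- **Disagreements:** The tool ended about 2.6° off vertical, already included in the 45°. Moves often missed their commanded shift by a few mm, so I corrected those as I went.

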